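# Clamp a practice jaw model with a captive quarter-turn knob

## Task

Make the practice jaw model fast in its clamp mount: swing the raised hold-down bar fully down over the model's plate, then push the bar's sprung wing knob down into the socket below it and turn it clockwise until it locks and stays drawn down by itself. Leave the model seated in its place, do not disturb the other loose things on the table, and let go.

Things in the scene. Friction and masses are not known exactly. Their poses are not given: they have to be found in the camera images.
- mount: Aluminium clamp mount fixed to the table on a thin paper sheet; base plate 135 x 200 x 20 mm. Origin on the table surface, z up. The steel bar's hinge axis runs along mount x through mount (0, 72, 56) mm; the closed bar points along mount -y over the middle of the model. Base spans mount x -89 to 46, y -105 to 95 mm. The model's teeth lie towards mount -x, tops about 62 mm above the table.
- key_slot (a point): Centre of the socket's steel key plate, on its top face, 42 mm above the table at mount (0, -65) mm, straight below the knob when the bar is closed. The plate is 5 mm thick; its slot is 34 mm long along mount x and 14 mm wide, with thread ramps underneath.
- clamp_bar (a joint): Hinge of the hold-down bar, rad: 0 = closed (level, at its stop); starts raised by 0.45 to 0.85; limit 1.2. Stiff: stays where left; 1 to 4 N down on its free end closes it. Steel bar 28 mm wide, 10 mm thick, reaching 178 mm from the hinge axis (at half its thickness); knob axis 137 mm from the hinge. Closed, its top is 61 mm above the table.
- bar_tab (a point): Point on the top face of the bar's bare end tab, beyond the knob, 163 mm from the hinge axis, 15 mm short of the bar's end, on its middle line: a good place to press the bar down. 26 mm from the knob's axis; the knob's flange (radius 16 mm) is 17 to 22 mm above the bar's top.
- knob_grip (a point): Centre of the knob's wing on the knob's axis: x along the wing, z up the axis. Black upright blade 62 mm long, 14 thick, 34 high (this point 22 mm above its lower edge, 12 below its top), on a black flange 32 mm across. Bar closed and knob up: 105 mm above the table. The stud below carries a cross lug 30 x 8 x 5 mm, parallel to the wing.
- knob_push (a joint): Travel of the knob down its axis through the bar, m: 0 = sprung up, 0.016 = fully pressed. Spring: 4 N at first, 10 N fully pressed. Bar closed, the lug meets the key plate after 2 mm and enters only when lined up with the slot; from 12 mm on it is under the plate and can turn. Once turned home it stays at about 14.5 mm.
- knob_turn (a joint): Turn of the knob, rad, clockwise from above positive. 0 = wing across the bar (along mount x), lug in line with the slot (enters within about 0.15). Starts -0.35 to 0.35. Pressed under the plate and turned, the lug runs down the ramps; from 1.25 it sits on their flat end, locked; stop at 1.57 (wing along the bar). Turns easily. Turned while up, it locks nothing.
- jaw_model: The practice jaw model, loose in the mount: white plate 110 x 88 x 14 mm with a stone-coloured horseshoe of teeth, 0.4 kg. Origin at the underside of the plate, under the bar's middle line; its x, y axes run along the mount's. Low strips on the mount locate it with about 2 mm of play.
- screwdriver: Loose grey screwdriver 150 mm long lying on the table on the mount's +x side. Bystander.
- jar: Loose amber glass jar, 48 mm across, 55 mm high, standing beyond the hinge end of the mount. Bystander.
- spare_model: A second, loose jaw model on a plaster plate 75 x 80 mm, 40 mm high, on the table to the left. Bystander.
- cup: Loose white cup 74 mm across, 85 mm high, far right on the table. Bystander.
Not all that is in view belongs to the job. Leave any red look-alike of the jaw_model alone.

How it is judged:
At the end, for the whole second after the job is handed in: Bar closed (under 0.03 rad), knob turned clockwise over 1.15 rad from the slot and staying drawn down over 12.5 mm, jaw model still seated in the mount (origins under 30 mm apart, 20 mm of it height), knob and model at rest (value of joint clamp_bar below 0.03 rad and value of joint knob_push above 0.0125 m and value of joint knob_turn above 1.15 rad and velocity of joint knob_turn below 0.1 rad/s and distance between jaw_model and mount below 0.03 m and linear speed of jaw_model below 0.02 m/s); the robot touches nothing.
It fails at once if the jaw model is knocked out of its seat (distance of jaw_model from where it was at the start of the episode above 0.02 m).
It fails at once if a bystander is pushed about (distance of any of screwdriver, jar, spare_model, cup from where it was at the start of the episode above 0.04 m).
It also fails if it takes over 48 s, if anything falls off the work surface, if the arm or the gripper's body presses on something with over 40 N, if the wrist force passes 120 N, or if a joint passes its speed limit or range.

## Robot

A 6-joint arm with a two-finger parallel gripper is mounted at the origin on the work surface. World frame = base frame: x ahead of the robot, y to its left, z up, the work surface at z = 0. Lengths are in m, angles in rad, forces in N, time in s.
With the tool pointing down it reaches from about 0.3 to 1 m from the base axis. Payload 5.1 kg.
Tool frame: the origin (TCP) lies at the very end of the fingers, on their centre line; the grasp point (between the pads) lies 19 mm behind it (grip_point_offset is the x of the grasp point in the tool frame, in m); x points along the fingers, z is the direction in which the jaws open and shut, and the axes are right-handed (so a half turn about x gives the same grasp; the last joint's range is limited). The gripper opens to 95 mm and grips with 3 to 60 N. Pads are 20 mm wide; open, the fingers measure 119 mm over their backs; the gripper's body (75 mm by 180 mm) begins 59 mm behind the grasp point.
Start: joints at [-1.282, 0.124, 1.65, -0, 1.367, -0.083], TCP at [0.236, -0.606, 0.215] pointing down, gripper open.
Joint ranges: [-2.61, 2.61], [-1.02, 2.33], [0.03, 2.71], [-1.35, 4.49], [0.32, 2.68], [-2.91, 2.91]. Speed limits (rad/s): [2.57, 2.57, 3.14, 3.14, 3.14, 3.14].

## Interface

Orientations are given as a unit quaternion [w, x, y, z].
In Python, from rig import * gives the robot as it stands.
- The arm moves only by the shell command python3 -m pendant 'ROWS' [FORCE]. ROWS is JSON, a list of rows, each a list of 7 numbers: the shift along the tool's x, y, z in mm, then the turn, a rotation vector about the tool's x, y, z in rad, then the closure in counts, from 0 (fully open) to 255 (shut). In form: [[x, y, z, wx, wy, wz, grip], ...]. A call has 1 to 20 rows; each row shifts and turns the commanded pose from where the row before left it, along the tool's axes as they then stand; what a row does not reach is not made up. A row lasts 1/8 s, in which the tool goes at most 62.5 mm and 10.7 degrees, less where a joint would pass 70% of its speed; a pose out of reach is approached as far as the arm can. A call is refused whole if a number of a shift passes 62.5 or a number of a turn 0.188, either way. A call with a gripper value outside its range is refused whole. The fingers move at their own pace and stop on an object; FORCE is the grip in N (left out, the last holds). Time passes only in rows, so rows that do not move let the fingers close. It gives the time, the measured TCP pose, the force and the opening at its end, in the units of the state.
- get_obs(): the state, without advancing time (a new reading comes with each control period).
- camera(name): name is "side" or "top" or "wrist"; returns a dict with "image" (384x512x3 uint8, red, green, blue), "z_map" (384x512 float32, m along the optical axis (not along the pixel's ray), 0 where there is no reading), "camera_matrix" (3x3 intrinsics, pixels), "view" (4x4, takes a point from world to camera coordinates); the wrist camera has in their place "T_tool_cam" (4x4, takes a point from camera to tool coordinates, whose origin is the TCP and whose axes are the tool frame's). Camera axes: x right, y down, z forward; pixel columns grow to the right and rows downward; lengths in m; the calibration is good to about 2 mm. A picture is of the moment at which its call begins: read the wrist's pose just before it.
- job_done(): hands the job in, once; it reports no verdict.
The state is a dict: "time": time; "joints": joint angles; "joint_vel": joint speeds; "joint_efforts": joint torques, N m; "tool_pos": TCP position; "tool_rot": TCP orientation; "ft_force": force on the tool from outside, world axes, zero at the start; "wrist_torque": the same for the moment, N m; "gripper_width": finger opening in m.
Only numpy, scipy, OpenCV 4.12 (cv2) and the standard library are available. Lean on these libraries where they do the work, as an engineer would, in place of code of your own. Each camera call takes 0.05 s, during which the arm holds its last target.

## Working session

There is one attempt and no reset: what is moved stays moved. The work goes in short steps, Python scripts to look and compute and a shell command to move; the robot and the scene stay as the last step left them, time stands still between calls to the robot, and variables do not carry over. Pictures are saved under pics/ and viewed, and the job is handed in when it is done.

```bash
ls; mkdir -p pics; python3 - <<'E'
from rig import *
import cv2,numpy as np
o=get_obs(); print({k:np.round(v,3).tolist() for k,v in o.items()})
for n in ("side","top"):
    c=camera(n); cv2.imwrite(f"pics/{n}0.png",c["image"][:,:,::-1]); np.savez(f"{n}0.npz",**c)
    print(n,np.round(c["camera_matrix"],1).tolist(),np.round(c["view"],3).tolist())
E
```

```text
pics
{'time': 0.0, 'joints': [-1.282, 0.125, 1.652, -0.0, 1.367, -0.083], 'joint_vel': [-0.0, 0.0, -0.0, -0.0, 0.001, -0.001], 'joint_efforts': [-0.003, -41.76, -35.994, 0.077, 0.049, -0.0], 'tool_pos': [0.236, -0.605, 0.213], 'tool_rot': [0.583, 0.399, 0.584, -0.399], 'ft_force': [0.77, 0.296, 0.662], 'wrist_torque': [0.003, -0.014, 0.0], 'gripper_width': 0.095}
side [[407.8, 0.0, 250.6], [0.0, 407.8, 190.0], [0.0, 0.0, 1.0]] [[-0.915, -0.403, -0.002, 0.491], [-0.308, 0.703, -0.641, 0.182], [0.26, -0.586, -0.767, 1.047], [0.0, 0.0, 0.0, 1.0]]
top [[392.2, 0.0, 257.4], [0.0, 392.2, 189.4], [0.0, 0.0, 1.0]] [[-0.014, -1.0, 0.018, 0.039], [-0.997, 0.012, -0.081, 0.514], [0.081, -0.019, -0.997, 1.047], [0.0, 0.0, 0.0, 1.0]]
```

View pics/side0.png

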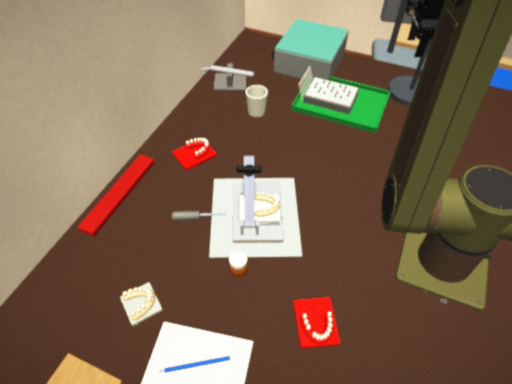

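View pics/top0.png

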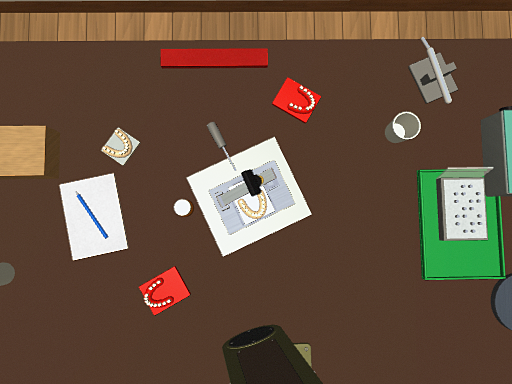

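```bash
python3 - <<'E'
import cv2,numpy as np
t=np.load("top0.npz")["image"][:,:,::-1]; s=np.load("side0.npz")["image"][:,:,::-1]
a=cv2.resize(t[130:260,180:320],None,fx=5.5,fy=4.5*0+5.5*0.83,interpolation=cv2.INTER_CUBIC) if 0 else cv2.resize(t[130:260,180:320],None,fx=4.5,fy=4.5,interpolation=cv2.INTER_CUBIC)
cv2.imwrite("pics/topz.png",a)
b=cv2.resize(s[145:275,195:315],None,fx=4.5,fy=4.5,interpolation=cv2.INTER_CUBIC)
cv2.imwrite("pics/sidez.png",b)
E
```

```text
(no output)
```

View pics/topz.png

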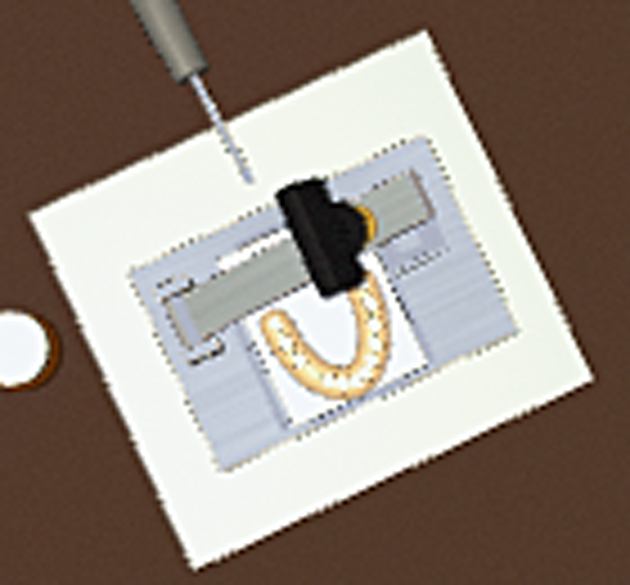

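View pics/sidez.png

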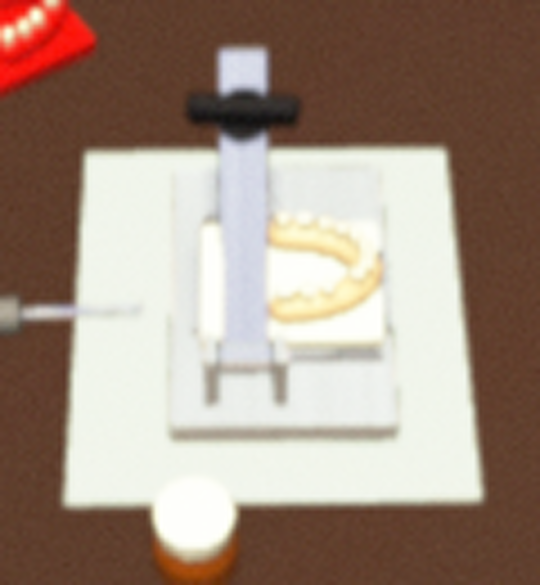

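```bash
cat > h.py <<'E'
import numpy as np,cv2
def cloud(c,view=None):
    K=c["camera_matrix"];z=c["z_map"].astype(float);v,u=np.mgrid[:z.shape[0],:z.shape[1]]
    P=np.stack([(u-K[0,2])/K[0,0]*z,(v-K[1,2])/K[1,1]*z,z,np.ones_like(z)],-1)
    M=np.linalg.inv(c["view"]) if view is None else view
    W=(P@M.T)[...,:3];W[z<=0]=np.nan;return W
def ray(c,u,v,h):
    K=c["camera_matrix"];M=np.linalg.inv(c["view"]);d=M[:3,:3]@[(u-K[0,2])/K[0,0],(v-K[1,2])/K[1,1],1];o=M[:3,3]
    return o+d*(h-o[2])/d[2]
E
python3 - <<'E'
from h import *
for n,box in (("top",(180,130,320,260)),("side",(195,145,315,275))):
    c=dict(np.load(n+"0.npz"));W=cloud(c);x0,y0,x1,y1=box
    Z=W[...,2]; sub=Z[y0:y1,x0:x1]
    print(n,np.histogram(sub[np.isfinite(sub)],bins=np.arange(-.02,.22,.01)))
    m=np.zeros(Z.shape,bool);m[y0:y1,x0:x1]=1
    m&=(Z>.012)&(Z<.028)
    m=cv2.morphologyEx(m.astype(np.uint8),cv2.MORPH_OPEN,np.ones((3,3)))>0
    p=W[m];r=cv2.minAreaRect((p[:,:2]*1000).astype(np.float32));print(n,r,np.median(p[:,2]));print(cv2.boxPoints(r))
    # dark knob
    I=c["image"].astype(int);k=np.zeros(Z.shape,bool);k[y0:y1,x0:x1]=1;k&=(I.max(-1)<50)&(Z>.08)
    kp=W[k];print("knob n",k.sum(),np.nanmedian(kp,0),np.nanmin(kp,0),np.nanmax(kp,0))
E
```

```text
top (array([   0, 6163, 7897,  894, 1078,  541,  246,  291,  219,   58,   58,
         59,   67,   32,    0,    8,   57,   89,  121,   81,  178,    3,
          0]), array([-0.02, -0.01,  0.  ,  0.01,  0.02,  0.03,  0.04,  0.05,  0.06,
        0.07,  0.08,  0.09,  0.1 ,  0.11,  0.12,  0.13,  0.14,  0.15,
        0.16,  0.17,  0.18,  0.19,  0.2 ,  0.21]))
top ((562.516845703125, 78.292724609375), (281.97125244140625, 199.96241760253906), 24.47578239440918) 0.0202265952334012
[[392.7776   110.87772 ]
 [475.62378  -71.11537 ]
 [732.2561    45.707726]
 [649.4099   227.70082 ]]
knob n 315 [0.52116515 0.04739073 0.1815343 ] [0.48877167 0.02798151 0.15849749] [0.54947901 0.07226664 0.19096868]
side (array([   0, 7097, 4446, 1143,  695,  522,  266,  421,  183,   78,   72,
         76,   68,   75,   61,   18,   19,   95,   44,   29,  120,    1,
          0]), array([-0.02, -0.01,  0.  ,  0.01,  0.02,  0.03,  0.04,  0.05,  0.06,
        0.07,  0.08,  0.09,  0.1 ,  0.11,  0.12,  0.13,  0.14,  0.15,
        0.16,  0.17,  0.18,  0.19,  0.2 ,  0.21]))
side ((554.3814697265625, 44.48248291015625), (243.56939697265625, 465.1517333984375), 28.045713424682617) 0.01926791709511494
[[ 337.54605   192.48738 ]
 [ 556.24915  -218.04286 ]
 [ 771.2169   -103.522415]
 [ 552.5138    307.0078  ]]
knob n 106 [0.51604024 0.06073248 0.18131993] [0.48748925 0.03157059 0.15024732] [0.54177413 0.0759444  0.18696613]
```

```bash
python3 - <<'E'
from h import *
for n,box in (("top",(200,155,305,240)),("side",(225,175,290,250))):
    c=dict(np.load(n+"0.npz"));W=cloud(c);x0,y0,x1,y1=box
    Z=W[...,2]
    k=np.isfinite(Z)&(abs(Z)<.006);k[:]&=(np.abs(W[...,0]-.53)<.25)&(np.abs(W[...,1]-.07)<.25);print("table z",np.median(Z[k]))
    m=np.zeros(Z.shape,bool);m[y0:y1,x0:x1]=1
    m&=(Z>.011)&(Z<.08)
    m=cv2.morphologyEx(m.astype(np.uint8),cv2.MORPH_OPEN,np.ones((3,3)))
    nl,l,st,_=cv2.connectedComponentsWithStats(m);i=1+st[1:,4].argmax();m=l==i
    p=W[m&(Z<.03)];r=cv2.minAreaRect((p[:,:2]*1000).astype(np.float32));print(n,r,np.median(p[:,2]));print(cv2.boxPoints(r))
    # bar: grey points high
    I=c["image"].astype(int)
    b=np.zeros(Z.shape,bool);b[y0-45:y1,x0:x1+5]=1
    b&=(Z>.075)&(np.ptp(I,axis=-1)<40)&(I.max(-1)>90)&(Z<.2)
    bp=W[b];mu=bp.mean(0);u,s,v=np.linalg.svd(bp-mu);d=v[0]*np.sign(-v[0][1]);nrm=v[2]*np.sign(v[2][2])
    print("bar n",b.sum(),mu.round(4),d.round(3),nrm.round(3),s.round(4),"elev",np.arctan2(d[2],np.hypot(*d[:2])),"dir",np.degrees(np.arctan2(d[1],d[0])), "tipmax",(bp-mu)@d.max() if 0 else mu+d*((bp-mu)@d).max())
E
```

```text
table z 0.00020542177315663324
top ((495.7480163574219, 47.915672302246094), (135.0964813232422, 200.0283966064453), 24.539155960083008) 0.020183442085248915
[[392.7635   110.84257 ]
 [475.83826  -71.118805]
 [598.73254  -15.011223]
 [515.6578   166.95015 ]]
bar n 430 [0.5169 0.0536 0.1214] [ 0.336 -0.736  0.588] [-0.593  0.319  0.739] [1.086  0.1958 0.1741] elev 0.6280080374848364 dir -65.48967606866829 tipmax [ 0.54233902 -0.00229247  0.16600378]
table z -0.0006523341727828758
side ((494.6068420410156, 52.678985595703125), (135.05116271972656, 200.67208862304688), 24.45136833190918) 0.019333993823837714
[[391.60626  116.06595 ]
 [474.66858  -66.60846 ]
 [597.6074   -10.707977]
 [514.5451   171.96643 ]]
bar n 528 [0.5137 0.0635 0.1147] [ 0.337 -0.732  0.592] [-0.285  0.52   0.805] [1.0115 0.1847 0.1033] elev 0.6338943348678892 dir -65.25073734287392 tipmax [0.54197525 0.00223235 0.16423859]
```

```bash
cat >> h.py <<'E'
from scipy.spatial.transform import Rotation as Rn
def RT(o): q=o["tool_rot"];return Rn.from_quat([q[1],q[2],q[3],q[0]]).as_matrix(),np.array(o["tool_pos"])
E
python3 - <<'E'
from rig import *
from h import *
R,p=RT(get_obs());print(R.round(3),p)
c=camera("wrist");cv2.imwrite("pics/w0.png",c["image"][:,:,::-1]);print(c["T_tool_cam"].round(3),c["camera_matrix"])
E
```

```text
[[-0.001  0.932  0.363]
 [ 0.002  0.363 -0.932]
 [-1.     0.    -0.002]] [ 0.23594744 -0.60503891  0.21353551]
[[ 0.    -0.274  0.962 -0.172]
 [-0.001 -0.962 -0.274  0.077]
 [ 1.    -0.001 -0.001  0.   ]
 [ 0.     0.     0.     1.   ]] [[331.94798686   0.         250.72028307]
 [  0.         331.94798686 192.96961763]
 [  0.           0.           1.        ]]
```

View pics/w0.png

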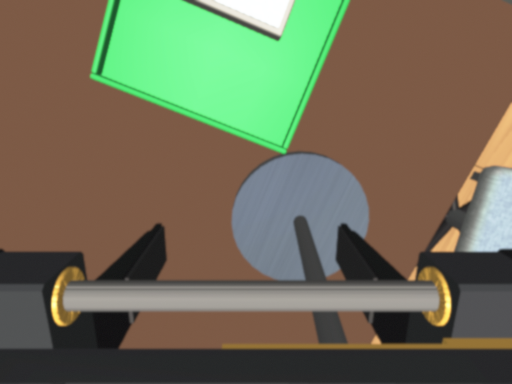

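```bash
python3 -m pendant '[[-40,0,0,0,0,0,0],[-40,0,0,0,0,0,0],[-10,36,-34,0,0,0,255],[0,36,-34,0,0,0,255],[0,36,-34,0,0,0,255],[0,36,-34,0,0,0,255],[0,36,-34,0,0,0,255],[0,36,-34,0,0,0,255],[0,36,-34,0,0,0,255],[0,36,-34,0,0,0,255],[0,36,-34,0,0,0,255],[0,36,-34,0,0,0,255],[0,36,-34,0,0,0,255],[0,36,-34,0,0,0,255],[0,36,-34,0,0,0,255],[0,36,-34,0,0,0,255]]' 30
python3 -m pendant '[[0,0,0,-0.1776,0,0,255],[0,0,0,-0.1776,0,0,255],[0,0,0,-0.1776,0,0,255],[0,0,0,-0.1776,0,0,255],[0,0,0,-0.1776,0,0,255],[0,0,0,-0.1776,0,0,255],[0,0,0,-0.1776,0,0,255],[0,0,0,-0.1776,0,0,255],[0,0,0,-0.1776,0,0,255],[0,0,0,-0.1776,0,0,255],[0,0,0,-0.1776,0,0,255],[0,0,0,-0.1776,0,0,255],[0,0,0,-0.1776,0,0,255],[0,0,0,-0.1776,0,0,255],[0,0,0,-0.1776,0,0,255],[0,0,0,-0.1776,0,0,255],[0,0,0,-0.1776,0,0,255],[0,0,0,-0.1776,0,0,255],[0,0,0,0,0,0,255]]'
python3 - <<'E'
from rig import *
from h import *
o=get_obs();R,p=RT(o);print(R.round(3),p,o["joints"],o["ft_force"],o["time"])
c=camera("wrist");cv2.imwrite("pics/w1.png",c["image"][:,:,::-1]);np.savez("w1.npz",R=R,p=p,**c)
E
```

```text
time: 2.15
tool_pos: [0.5331, 0.0226, 0.3044]
tool_rot: [0.584, 0.399, 0.584, -0.399]
ft_force: [0.4, -0.5, 0.2]
gripper_width: 0.0004
time: 4.53
tool_pos: [0.5326, 0.021, 0.3043]
tool_rot: [0.383, -0.594, 0.383, 0.594]
ft_force: [0.3, -0.8, -0.2]
gripper_width: 0.0007
[[-0.001 -0.911 -0.412]
 [ 0.    -0.412  0.911]
 [-1.     0.     0.   ]] [0.53257134 0.0210129  0.30429965] [-6.13224769e-02 -1.77495606e-01  1.79671475e+00  3.95182449e-05
  1.52295001e+00 -2.05704496e+00] [ 0.26620557 -0.8442292  -0.17913897] 4.525
```

View pics/w1.png

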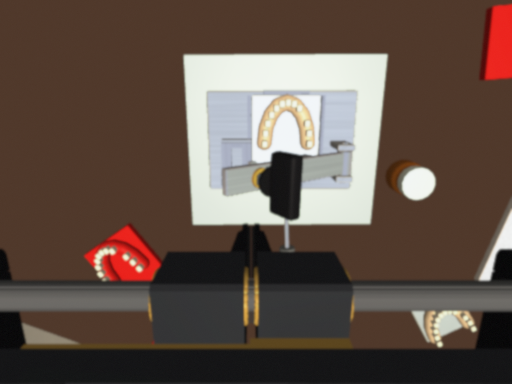

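```bash
cat > m.py <<'E'
from h import *
def wcloud(c):
    T=np.eye(4);T[:3,:3]=c["R"];T[:3,3]=c["p"];return cloud(c,T@c["T_tool_cam"])
E
python3 - <<'E'
from m import *
c=dict(np.load("w1.npz"));W=wcloud(c);Z=W[...,2];I=c["image"].astype(int)
ok=np.isfinite(Z);ok[225:]=0
k=ok&(abs(Z)<.01);print("table z",np.median(Z[k]))
m=ok&(Z>.011)&(Z<.03);m[:,:195]=0;m[:,370:]=0
m=cv2.morphologyEx(m.astype(np.uint8),cv2.MORPH_OPEN,np.ones((3,3)))
nl,l,st,_=cv2.connectedComponentsWithStats(m);print(st)
p=W[(l>0)];r=cv2.minAreaRect((p[:,:2]*1000).astype(np.float32));print(r,np.median(p[:,2]));
# bar
b=ok&(Z>.06)&(Z<.2)&(np.ptp(I,axis=-1)<40)&(I.max(-1)>90);b[:,:200]=0
bp=W[b];O=np.array([.5129,.0635,0]);a=np.radians(24.5);M=np.array([[np.cos(a),-np.sin(a),0],[np.sin(a),np.cos(a),0],[0,0,1]])
q=(bp-O)@M*1000;print(len(q),q.mean(0),q.min(0),q.max(0)); 
A=np.polyfit(q[:,1],q[:,2],1);print(A,np.arctan(-A[0]), "bar mid x at ends",[np.percentile(q[(q[:,1]>y)&(q[:,1]<y+10),0],[5,95]) for y in (-60,-50,-40)])
kn=ok&(Z>.08)&(Z<.2)&(I.max(-1)<60);q=(W[kn]-O)@M*1000;print("knob",q.mean(0),q.min(0),q.max(0))
E
```

```text
table z 0.0018585548614999947
[[     0      0    512    384 190774]
 [   206     90     79     99   2988]
 [   287     90     71     64   2211]
 [   231    148     11     18    179]
 [   301    177     49     12    433]
 [   284    219      4      6     23]]
((521.5113525390625, 60.558082580566406), (189.31727600097656, 200.1863555908203), 24.26569366455078) 0.021804766336197795
3003 [ -7.57987328   2.16867272 108.87534857] [-75.50174786 -75.89808787  60.10165925] [ 31.3196709   81.683605   189.21871045]
[ -0.68263719 110.35576523] 0.5989777810414196 bar mid x at ends [array([-13.11065791,  12.39052884]), array([-13.6004391 ,  12.79601581]), array([-35.24872982,  12.14900415])]
knob [ -1.42670369 -17.41368223 179.84810047] [-29.82262762 -38.91140981 161.51507258] [ 28.76600488  -1.21110401 190.96025681]
```

```bash
python3 - <<'E'
from m import *
c=dict(np.load("w1.npz"));W=wcloud(c);Z=W[...,2]
ok=np.isfinite(Z);ok[205:]=0
m=ok&(Z>.011)&(Z<.03);m[:,:195]=0;m[:,370:]=0
m=cv2.morphologyEx(m.astype(np.uint8),cv2.MORPH_OPEN,np.ones((3,3)))>0
r=cv2.minAreaRect((W[m][:,:2]*1000).astype(np.float32));print(r)
a=np.radians(r[2]);a=np.radians(24.5);M=np.array([[np.cos(a),-np.sin(a)],[np.sin(a),np.cos(a)]])
print("origin",np.array(r[0])-M@[-21.5,-5])
E
```

```text
((496.1579284667969, 49.12884521484375), (133.69631958007812, 200.1863555908203), 24.26569366455078)
origin [513.64862958  62.59455629]
```

```bash
python3 -m pendant '[[0,0,-9,0,0,0,255],[40,0,0,0,0,0,255],[40,0,0,0,0,0,255],[35,0,0,0,0,0,255],[14,0,0,0,0,0,255],[0,0,0,0,0,0,255]]'
python3 -m pendant '[[10,0,0,0,0,0,255],[8,0,0,0,0,0,255],[7,0,-5,0,0,0,255],[6,0,-6,0,0,0,255],[8,0,-5,0,0,0,255],[7,0,-4,0,0,0,255]]'
python3 - <<'E'
from rig import *
from h import *
c=camera("side");cv2.imwrite("pics/s2.png",cv2.resize(c["image"][125:275,175:335,::-1],None,fx=4,fy=4))
E
```

```text
time: 5.32
tool_pos: [0.5362, 0.0126, 0.1751]
tool_rot: [0.383, -0.594, 0.383, 0.595]
ft_force: [-0.2, -0.5, -0.3]
gripper_width: 0.0002
time: 6.08
tool_pos: [0.5449, -0.0057, 0.1291]
tool_rot: [0.383, -0.594, 0.383, 0.595]
ft_force: [-0.4, 1.4, 1.5]
gripper_width: 0.0004
```

View pics/s2.png

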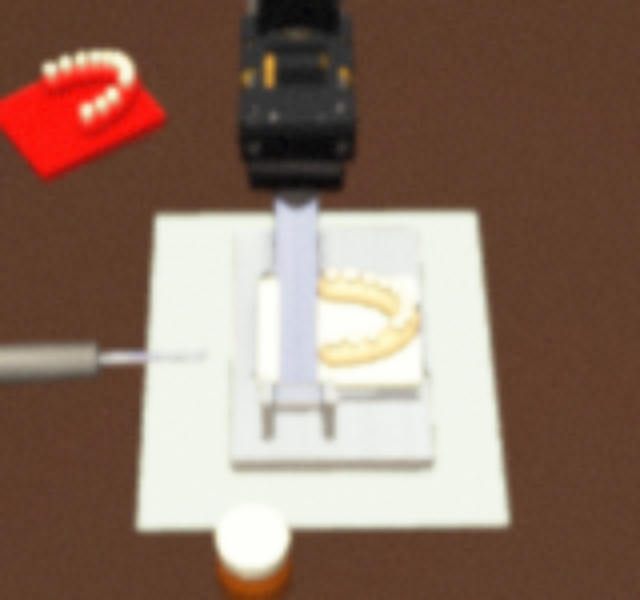

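The fingers (top centre, ~(295,150)) are on the bar end with about 1.5 N, and the bar is going down. Continuing the arc.

```bash
python3 -m pendant '[[8,0,-5,0,0,0,255],[8,0,-5,0,0,0,255],[8,0,-4,0,0,0,255],[9,0,-4,0,0,0,255],[8,0,-2,0,0,0,255],[9,0,-2,0,0,0,255],[6,0,-1,0,0,0,255],[5,0,0,0,0,0,255],[3,0,0,0,0,0,255],[0,0,0,0,0,0,255]]'

```

```text
time: 7.38
tool_pos: [0.5541, -0.0263, 0.0654]
tool_rot: [0.383, -0.594, 0.383, 0.595]
ft_force: [-0.1, 0.7, 0.4]
gripper_width: 0.0008
```

```bash
python3 -m pendant '[[3,0,0,0,0,0,255],[2,0,0,0,0,0,255],[0,0,0,0,0,0,255]]'; python3 -m pendant '[[1,0,0,0,0,0,255],[1,0,0,0,0,0,255],[0,0,0,0,0,0,255]]'

```

```text
time: 7.75
tool_pos: [0.5545, -0.0264, 0.0612]
tool_rot: [-0.383, 0.595, -0.383, -0.595]
ft_force: [-1.4, -0.7, 4.3]
gripper_width: 0.0006
time: 8.12
tool_pos: [0.5545, -0.0264, 0.0611]
tool_rot: [0.383, -0.595, 0.383, 0.595]
ft_force: [-6.3, 0.6, 14.1]
gripper_width: 0.0005
```

```bash
python3 -m pendant '[[-30,0,0,0,0,0,255],[-40,0,0,0,0,0,255],[-50,0,0,0,0,0,255],[-50,0,0,0,0,0,255],[0,0,0,0,0,0,255],[0,0,0,0,0,0,255]]'
python3 - <<'E'
from rig import *
from m import *
for n in ("wrist","top","side"):
    R,p=RT(get_obs());c=camera(n);c["R"]=R;c["p"]=p;np.savez(n+"3.npz",**c);I=c["image"][:,:,::-1]
    if n=="top": I=cv2.resize(I[130:260,180:320],None,fx=4,fy=4)
    if n=="side": I=cv2.resize(I[125:275,175:335],None,fx=4,fy=4)
    cv2.imwrite(f"pics/{n}3.png",I)
print(p,get_obs()["ft_force"])
c=dict(np.load("wrist3.npz"))
O=np.array([.5132,.0627,0]);a=np.radians(24.45);M=np.array([[np.cos(a),-np.sin(a),0],[np.sin(a),np.cos(a),0],[0,0,1]])
for n in ("wrist","top","side"):
    c=dict(np.load(n+"3.npz"));W=wcloud(c) if n=="wrist" else cloud(c)
    Q=(W-O)@M*1000;I=c["image"].astype(int)
    k=(Q[...,2]>85)&(Q[...,2]<130)&(abs(Q[...,0])<50)&(abs(Q[...,1]+65)<45)&(I.max(-1)<70)
    q=Q[k];t=q[q[:,2]>np.percentile(q[:,2],95)-6]
    print(n,len(q),"all",q.min(0).round(1),q.max(0).round(1))
    r=cv2.minAreaRect(t[:,:2].astype(np.float32));print(" top face",len(t),r,np.median(t[:,2]))
    b=(Q[...,2]>52)&(Q[...,2]<75)&(abs(Q[...,0])<13)&(I.max(-1)>80)&(Q[...,1]>-110)&(Q[...,1]<70)
    print(" bar",b.sum(),np.polyfit(Q[b][:,1],Q[b][:,2],1))
E
```

```text
time: 8.88
tool_pos: [0.5539, -0.0262, 0.2278]
tool_rot: [0.383, -0.594, 0.383, 0.595]
ft_force: [-1.0, 0.2, -0.5]
gripper_width: 0.0004
[ 0.55317884 -0.02613388  0.22628314] [0.04811378 0.05871139 0.00647782]
wrist 1180 all [-30.3 -78.9  85. ] [ 29.4 -51.6 120.8]
 top face 977 ((-0.4528484344482422, -65.1968765258789), (14.003279685974121, 59.67850112915039), 88.58309173583984) 118.31358554373422
 bar 3509 [3.96255596e-03 6.28944273e+01]
top 20 all [-30.6 -70.4 102.6] [-19.5 -58.3 119.4]
 top face 18 ((-24.81322479248047, -64.1820068359375), (11.604248046875, 10.924803733825684), 82.82341003417969) 116.28546711292232
 bar 373 [2.11697878e-03 6.12178576e+01]
side 216 all [-27.6 -66.8  85.1] [ 32.  -51.4 120. ]
 top face 89 ((2.2115707397460938, -60.34086227416992), (59.19027328491211, 12.895659446716309), 0.06611520051956177) 115.46829613080189
 bar 364 [-6.56875545e-03  6.04799859e+01]
```

View pics/wrist3.png

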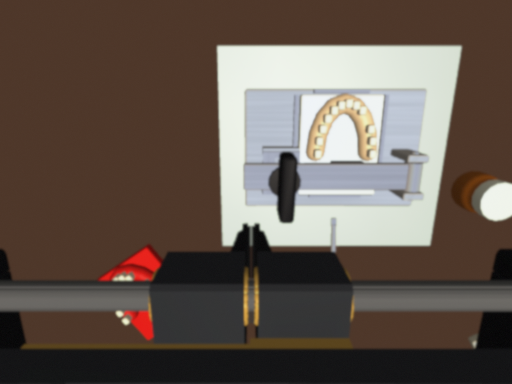

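View pics/top3.png

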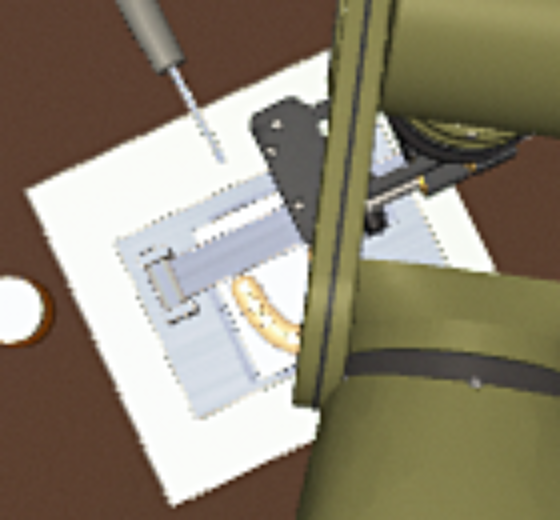

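View pics/side3.png

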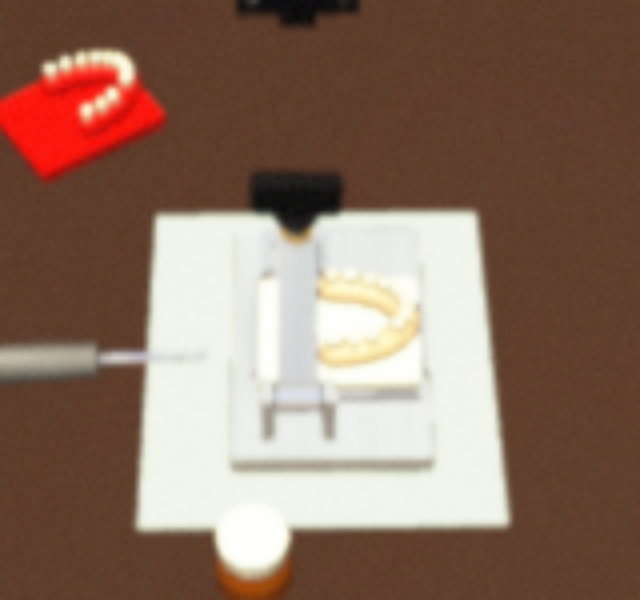

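```bash
python3 -m pendant '[[0,0.5,16.6,0,0,0,0],[0,0,16,0,0,0,0],[0,0,0,0,0,0,0],[0,0,0,0,0,0,0],[30,0,0,0,0,0,0],[40,0,0,0,0,0,0],[40,0,0,0,0,0,0],[20,0,0,0,0,0,0],[9,0,0,0,0,0,0],[0,0,0,0,0,0,0]]' 25
python3 - <<'E'
from rig import *
from m import *
o=get_obs();R,p=RT(o);c=camera("wrist");cv2.imwrite("pics/w4.png",c["image"][:,:,::-1])
O=np.array([.5132,.0627,0]);a=np.radians(24.45);M=np.array([[np.cos(a),-np.sin(a),0],[np.sin(a),np.cos(a),0],[0,0,1]])
print((p-O)@M*1000,o["ft_force"],o["gripper_width"])
E
```

```text
time: 10.28
tool_pos: [0.5408, 0.003, 0.0902]
tool_rot: [-0.383, 0.595, -0.383, -0.594]
ft_force: [0.4, 0.1, -0.4]
gripper_width: 0.0929
[  0.44570598 -65.79722053  90.19408653] [ 0.37169478  0.10324806 -0.35424198] 0.09285252488648058
```

View pics/w4.png

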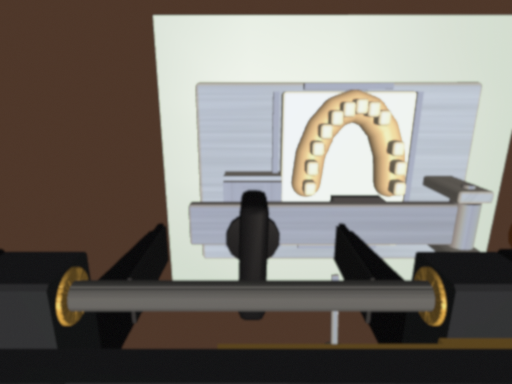

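The wing (≈(252,255)) stands centred between the open fingers, the bar lies level over the plate. Closing.

```bash
python3 -m pendant '[[2,0,0.5,0,0,0,255],[0,0,0,0,0,0,255],[0,0,0,0,0,0,255],[0,0,0,0,0,0,255],[0,0,0,0,0,0,255],[0,0,0,0,0,0,255],[0,0,0,0,0,0,255]]' 25
```

```text
time: 11.2
tool_pos: [0.5401, 0.0036, 0.0876]
tool_rot: [0.383, -0.595, 0.383, 0.595]
ft_force: [0.9, -0.3, -0.9]
gripper_width: 0.0306
```

```bash
python3 -m pendant '[[0,0,0,0,0,0,255],[0,0,0,0,0,0,255],[0,0,0,0,0,0,255],[0,0,0,0,0,0,255]]' 25
```

```text
time: 11.7
tool_pos: [0.54, 0.0036, 0.0876]
tool_rot: [0.383, -0.595, 0.383, 0.595]
ft_force: [0.4, 0.7, 0.3]
gripper_width: 0.0142
```

Gripped at 14.2 mm (wing thickness), almost no side force. Pushing down 15 mm.

```bash
python3 -m pendant '[[3,0,0,0,0,0,255],[3,0,0,0,0,0,255],[3,0,0,0,0,0,255],[0,0,0,0,0,0,255]]' 35; python3 -m pendant '[[3,0,0,0,0,0,255],[3,0,0,0,0,0,255],[0,0,0,0,0,0,255],[0,0,0,0,0,0,255]]'
```

```text
time: 12.2
tool_pos: [0.5401, 0.0036, 0.079]
tool_rot: [0.383, -0.594, 0.383, 0.595]
ft_force: [-3.4, 1.2, 6.6]
gripper_width: 0.0139
time: 12.7
tool_pos: [0.5402, 0.0036, 0.0736]
tool_rot: [0.383, -0.594, 0.383, 0.595]
ft_force: [-4.4, 1.6, 8.6]
gripper_width: 0.014
```

```bash
python3 -m pendant '[[1,0,0,0,0,0,255],[0,0,0,0.1,0,0,255],[0,0,0,0.1,0,0,255],[0,0,0,0.15,0,0,255],[0,0,0,0.15,0,0,255],[0,0,0,0,0,0,255]]'
```

```text
time: 13.45
tool_pos: [0.5401, 0.0043, 0.0726]
tool_rot: [0.518, -0.481, 0.518, 0.482]
ft_force: [-4.6, 1.7, 8.7]
gripper_width: 0.0136
```

```bash
python3 -m pendant '[[0,0,0,0.15,0,0,255],[0,0,0,0.15,0,0,255],[0,0,0,0.15,0,0,255],[0,0,0,0.15,0,0,255],[0,0,0,0.15,0,0,255],[0,0,0,0.15,0,0,255],[0,0,0,0.08,0,0,255],[0,0,0,0,0,0,255],[0,0,0,0,0,0,255]]'
python3 - <<'E'
from rig import *
from m import *
o=get_obs();R,p=RT(o);c=camera("wrist");cv2.imwrite("pics/w5.png",c["image"][:,:,::-1])
print(o["ft_force"],o["wrist_torque"],o["joints"],np.degrees(np.arctan2(R[1,2],R[0,2])))
c=camera("side");cv2.imwrite("pics/s5.png",cv2.resize(c["image"][125:275,175:335,::-1],None,fx=4,fy=4))
E
```

```text
time: 14.58
tool_pos: [0.5408, 0.0054, 0.0729]
tool_rot: [0.684, -0.18, 0.683, 0.182]
ft_force: [-3.7, 6.9, 8.6]
gripper_width: 0.0141
[-3.74659325  6.91145069  8.58565822] [1.32174201 0.48415094 0.00275583] [-0.09138469  0.01634951  2.01500226  0.00446281  1.10937412 -0.61054952] 29.63197087712856
```

View pics/w5.png

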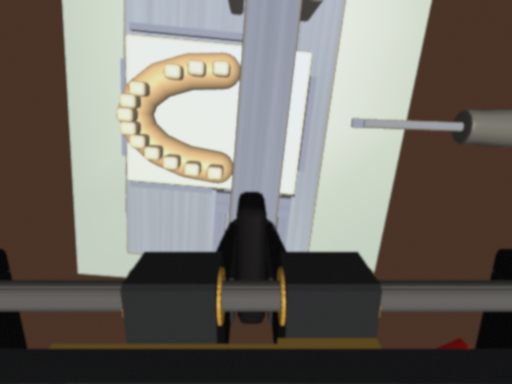

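The wing (≈(252,250)) now lies almost along the bar; the tool has turned 1.48 rad. Opening and retreating.

```bash
python3 -m pendant '[[0,0,0,0,0,0,150],[0,0,0,0,0,0,150],[0,0,0,0,0,0,100],[0,0,0,0,0,0,100],[0,0,0,0,0,0,100],[-10,0,0,0,0,0,100],[-20,0,0,0,0,0,100],[-40,0,0,0,0,0,100],[-40,-20,0,0,0,0,100],[-40,-30,0,0,0,0,100],[0,0,0,0,0,0,100]]'
python3 - <<'E'
from rig import *
from m import *
O=np.array([.5132,.0627,0]);a=np.radians(24.45);M=np.array([[np.cos(a),-np.sin(a),0],[np.sin(a),np.cos(a),0],[0,0,1]])
for n in ("wrist","side"):
    R,p=RT(get_obs());c=camera(n);c["R"]=R;c["p"]=p
    I=c["image"];cv2.imwrite(f"pics/{n}6.png",I[:,:,::-1] if n=="wrist" else cv2.resize(I[125:275,175:335,::-1],None,fx=4,fy=4))
    Q=((wcloud(c) if n=="wrist" else cloud(c))-O)@M*1000;I=I.astype(int)
    k=(Q[...,2]>70)&(Q[...,2]<130)&(abs(Q[...,0])<50)&(abs(Q[...,1]+65)<45)&(I.max(-1)<70)
    q=Q[k];t=q[q[:,2]>np.percentile(q[:,2],95)-6]
    print(n,len(q),cv2.minAreaRect(t[:,:2].astype(np.float32)),"top z",np.median(t[:,2]))
    b=(Q[...,2]>52)&(Q[...,2]<75)&(abs(Q[...,0])<13)&(I.max(-1)>80)&(Q[...,1]>-110)&(Q[...,1]<70)
    print(" bar",b.sum(),np.polyfit(Q[b][:,1],Q[b][:,2],1),"z",np.median(Q[b][:,2]))
print(get_obs()["ft_force"],get_obs()["time"])
E
```

```text
time: 16.05
tool_pos: [0.5681, -0.0415, 0.2285]
tool_rot: [0.687, -0.182, 0.68, 0.179]
ft_force: [-0.7, 0.1, 1.0]
gripper_width: 0.0574
wrist 1135 ((0.7957746982574463, -64.78404998779297), (13.377663612365723, 58.79139709472656), 5.226104259490967) top z 104.03979170842311
 bar 3067 [-2.99751062e-03  6.27997344e+01] z 62.741759614363566
side 108 ((0.7940726280212402, -61.3314208984375), (13.526309967041016, 59.38609313964844), 5.981246471405029) top z 101.5586425914744
 bar 353 [-9.13272971e-03  6.04996049e+01] z 60.23921521821008
[-0.20129637 -0.28814355 -0.22267129] 16.15
```

View pics/wrist6.png

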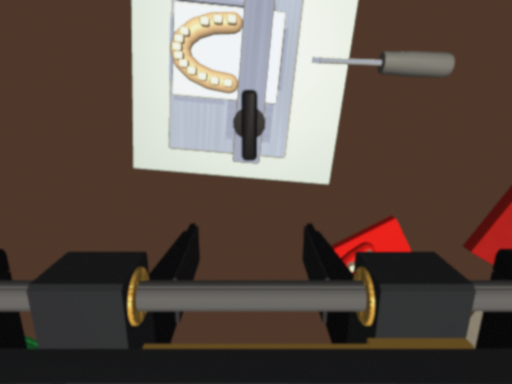

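View pics/side6.png

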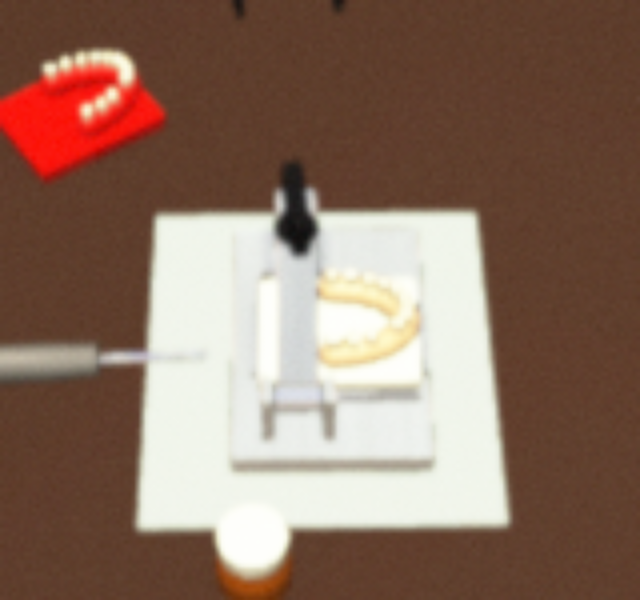

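Knob down 14.3 mm (wrist view) and 13.9 mm (side view) compared with before, wing 5 to 6° short of the bar's direction (turn about 1.47 rad). The bar is level, the model is seated, and the gripper is clear.

```bash
python3 -c "
from rig import *
print(job_done())"
```

```text
the job is handed in; nothing more can be done
None
```

The jaw model is clamped and the job is handed in; no verdict was reported. I closed the bar with the shut fingers until it reached its stop at 61 mm. Then I gripped the wing, pushed the knob down about 15 mm, turned it 1.48 rad clockwise, let go and backed off.

**Last checks, with the gripper clear:**
- **Knob:** it stayed down by itself, 14.3 mm in the wrist view and 13.9 mm in the side view. The turn is about 1.47 to 1.48 rad.
- **Bar:** it is level to within 0.01 rad.
- **Model and bystanders:** in the pictures the model is seated, and the screwdriver and jar look unmoved. The cup and spare model were not in the last pictures, though the arm did not work near them.
- **Force and time:** the wrist force was near zero, with the clock at about 16 s of the 48 s allowed.

**Disagreement:** the side camera's positions were about 4 to 5 mm off from the other two along the mount's length. I relied on the top and wrist views.

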